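# Case up a butter sample in the cold store

### The arm

A 6-joint arm with a two-finger parallel gripper is mounted at the origin on the work surface. World frame = base frame: x ahead of the robot, y to its left, z up, the work surface at z = 0. Lengths are in m, angles in degrees, forces in N, time in s.
With the tool pointing down it reaches from about 0.35 to 0.975 m from the base axis. Payload 7.1 kg.
Tool frame: the origin (TCP) lies midway between the tips of the shut fingers; the grasp point (between the pads) lies 19 mm behind it; y points along the fingers, x is the direction in which the jaws open and shut, and the axes are right-handed (so a half turn about y gives the same grasp; the last joint's range is limited). The gripper opens to 88 mm and grips with 3 to 60 N. Pads are 20 mm wide; open, the fingers measure 115 mm over their backs; the gripper's body (75 mm by 178 mm) begins 61 mm behind the grasp point.
Start: joints at [71.849, 24.242, 93.386, -0, 62.372, -1.089], TCP at [0.183, 0.597, 0.223] pointing down, gripper open.
Joint ranges: [-172.04, 172.04], [-51.8, 120.97], [4.93, 147.93], [-75.15, 255.16], [6.16, 154.13], [-145.62, 145.62]. Speed limits (degrees/s): [136.94, 136.94, 172.46, 180, 180, 180].

### API

Orientations are given as a 3x3 rotation matrix whose columns are the frame's x, y, z axes.
In Python, from workcell import env gives the robot as it stands.
- The arm moves only by the tool arm_command, never from a script. Its argument "plan" is a list that holds one entry, the list of rows, each a list of 5 numbers: the shift along the tool's x, y, z in cm, then the turn about the tool's y in rad, then the gripper command: -1 is fully open, 1 is shut, values between are in proportion. A call has exactly 10 rows; each row is the pose to reach, as a shift and turn from the pose measured when the call began, along the tool's axes at that moment; what a row does not reach only later rows make up. A row lasts 1/12 s, in which the tool goes at most 41.7 mm and 7.16 degrees, less where a joint would pass 70% of its speed; a pose out of reach is approached as far as the arm can. A call with a gripper value outside its range is refused whole. The fingers move at their own pace and stop on an object; "grip_force" is the grip in N (left out, the last holds). Time passes only in rows, so rows that repeat a pose let the fingers close, or fill a call up. It gives the time, the measured TCP pose, the force and the opening at its end, in the units of the state.
- env.read_state(): the state, without advancing time (a new reading comes with each control period).
- env.capture(name): name is "side" or "top"; returns the picture (420x560x3 uint8, red, green, blue); there is no depth.
- env.camera_model(name): a dict with "fx", "fy", "cx", "cy" (pixels), "k1" (the pictures are not rectified: a ray, as slopes to the right and down, at radius r is drawn at 1 + k1 r^2 times it, then the intrinsics apply), "world_to_cam" (4x4, takes a point from world to camera coordinates). Camera axes: x right, y down, z forward; pixel columns grow to the right and rows downward; lengths in m; the calibration is good to about 2 mm. A picture is of the moment at which its call begins. camera_model takes no time and is no camera call.
- env.close_job(): hands the job in, once; it reports no verdict.
The state is a dict: "time": time; "joint_pos": joint angles; "joint_velocities": joint speeds; "joint_torque": joint torques, N m; "eef_pos": TCP position; "tool_rot": TCP orientation; "force": force on the tool from outside, world axes, zero at the start; "torque": the same for the moment, N m; "width": finger opening in m.
Only numpy, scipy, OpenCV 4.12 (cv2) and the standard library are available. Lean on these libraries where they do the work, as an engineer would, in place of code of your own. Each camera call takes 0.05 s, during which the arm holds its last target.

### The job

Press the red thumb latch of the blue sample case so that its sprung lid pops open, lay the small butter bar with the white band from the green board flat inside the case, then push the lid down until it snaps shut and stays shut. Leave the other things on the table where they are.

Things in the scene. Friction and masses are not known exactly. Their poses are not given: they have to be found in the camera images.
- case: Fixed blue case: open tub 130 x 130 x 60 mm, 6 mm walls, white lid, red latch on its -x side. Origin: centre of the underside, on the table; x points from latch to lid hinge, z up. Inner floor at z 8 mm; inside x and y -59 to +59 mm, but a fixed white cold pack 36 mm high fills x +37 to +59. Top of the shut lid z 70 mm (72 in its grey middle), top of the latch's hook 82 mm
- bay_floor (a point): Centre of the free part of the case's inner floor, between latch wall and cold pack: at (-11, 0, 8) mm in the case's frame
- hinge (a point): Middle of the lid's hinge axis, at (62, 0, 63) mm in the case's frame; the axis runs along the case's y
- lid (a joint): Lid angle, rad: 0 shut (latched: about 0.01), 1.5 fully open, nearly upright above the hinge. White plate 130 x 130 x 9 mm, 0.12 kg, driven open by a spring (0.26 N m shut, 0.08 open): it springs up unless latched. Shut it by pushing its outer face towards the case's -x, then down, at last firmly (5 to 15 N) until the steel bar on its front edge snaps under the hook; -0.02 is the stop
- lid_front (a point): Middle of the lid's free front edge on its outer face, 127 mm from the hinge axis; moves with the lid
- lid_middle (a point): A point on the lid's outer face on its middle line, 80 mm from the hinge axis; moves with the lid. A good place to push
- latch (a joint): Angle of the red rocker latch in rad: 0 at rest, grows as the thumb pad is pressed down, stop at 0.42 (pad about 14 mm lower). It lets the lid go at about 0.2 (pad about 7 mm lower). Sprung back; pressing takes 1.5 to 4 N at the pad
- thumb_pad (a point): Centre of the top of the latch's red thumb pad, 34 x 32 mm, outside the case's latch wall at (-102, 0, 58) mm in the case's frame; press it straight down
- butter: Loose pale yellow butter bar with a white paper band, 70 x 36 x 30 mm, about 55 to 110 g. Origin: centre of its underside, x along its 70 mm length, z up
- board: Fixed green board 200 x 200 x 12 mm on which the butter bar and a sample tub stand; origin: centre of its underside
- tub_a: Loose white sample tub with red cap, 38 mm across, 40 mm high, on the board; not to be moved. Origin: centre of its underside
- thermometer: Loose yellow hand thermometer with a steel probe, 26 x 115 x 18 mm, on the table to the robot's right; not to be moved
- cheddar: Loose orange cheese block 75 x 50 x 40 mm; not to be moved
- spatula: Loose spatula lying on the table; not to be moved

How it is judged (in metres and radians):
On the way, in this order (a step that is already met when the one before it is completed fails the run):
1. the latch has been pressed and the lid has popped open (over 1.3 rad) (value of joint lid above 1.3 rad), for 0.2 s.
2. the butter bar lies flat on the case's inner floor, let go, with the lid still open (value of joint lid above 0.8 rad and x of butter in the frame of case between -0.06 and 0.04 m and y of butter in the frame of case between -0.06 and 0.06 m and z of butter in the frame of case below 0.014 m and angle between butter's own z axis and vertical below 0.15 rad and contact force between the fingers and butter below 0.1 N), for 0.2 s.
At the end, for the whole second after the job is handed in: The lid is shut and caught by the latch (lid under 0.035 rad, latch sprung back under 0.08 rad), with the butter bar at rest flat (within 0.15 rad) on the inner floor of the case, inside its walls and beside the cold pack (value of joint lid below 0.035 rad and value of joint latch below 0.08 rad and x of butter in the frame of case between -0.06 and 0.04 m and y of butter in the frame of case between -0.06 and 0.06 m and z of butter in the frame of case below 0.014 m and angle between butter's own z axis and vertical below 0.15 rad and linear speed of butter below 0.02 m/s); the robot touches nothing.
It fails at once if a bystander is moved by more than 40 mm (distance of any of tub_a, thermometer, cheddar, spatula from where it was at the start of the episode above 0.04 m).
It also fails if it takes over 70 s, if anything falls off the work surface, if the arm or the gripper's body presses on something with over 40 N, if the wrist force passes 120 N, or if a joint passes its speed limit or range.

## Working session

There is one attempt and no reset: what is moved stays moved. The work goes in short steps, Python scripts to look and compute and a tool call to move; the robot and the scene stay as the last step left them, time stands still between calls to the robot, and variables do not carry over. Pictures are saved under pics/ and viewed, and the job is handed in when it is done.

Besides the shell and the picture viewer there is one more tool, called after ">>>" as name(argument=value, ...) on one line, values as JSON. arm_command: Moves the arm, as the interface text tells. Its arguments: {"type":"object","properties":{"plan":{"type":"array","items":{"type":"array","items":{"type":"array","items":{"type":"number"}}}},"grip_force":{"type":"number"}},"required":["plan"]}

```bash
mkdir -p pics; ls; python3 - <<'E'
from workcell import env
import cv2,json
s=env.read_state();print({k:(v if not hasattr(v,'tolist') else v.tolist()) for k,v in s.items()})
for n in("side","top"):
    cv2.imwrite(f"pics/{n}0.png",env.capture(n)[:,:,::-1]);print(env.camera_model(n))
E
```

```text
pics
{'time': 0.0, 'joint_pos': [71.84846684548968, 24.283417966378245, 93.43185102110414, -0.0008461526805974875, 62.37074089526121, -1.089828339663166], 'joint_velocities': [-0.005841650103628392, -0.04857336389034462, 0.09956206212620021, -0.02572660220691213, 0.1286456144606149, 0.05832268430886923], 'joint_torque': [0.0003248534540034598, -54.46231484413147, -27.367186546325684, 0.064270687289536, 0.022706271847710013, -0.00012589840935106622], 'eef_pos': [0.1831956107741366, 0.5969706600520522, 0.22190985968964233], 'tool_rot': [[0.2933945311057225, -0.0004552236848584359, -0.9559913398606965], [0.9559902696781315, -0.0014305275346862454, 0.29339488385400564], [-0.0015011322347390143, -0.9999988731805496, 1.5480457978538164e-05]], 'force': [-0.25814349317771346, -0.48436794342193495, 0.20263664121996214], 'torque': [0.0008745986298411354, -0.039666094166197235, -0.04058588020774358], 'width': 0.08735244868588299}
{'fx': 417.08196820679376, 'fy': 417.08196820679376, 'cx': 283.41391456116037, 'cy': 210.461144699312, 'k1': -0.03533095391454963, 'world_to_cam': array([[ 0.97260986, -0.23188467,  0.01611103, -0.46977375],
       [-0.12346376, -0.57409064, -0.80942982,  0.11856893],
       [ 0.19694355,  0.7852703 , -0.58699557,  1.12862902],
       [ 0.        ,  0.        ,  0.        ,  1.        ]])}
{'fx': 507.54253582478174, 'fy': 507.54253582478174, 'cx': 281.9641008837659, 'cy': 205.2395383924422, 'k1': -0.10489999850254224, 'world_to_cam': array([[ 0.01867268, -0.99981461, -0.00469879, -0.01346439],
       [-0.98226996, -0.01746779, -0.18665636,  0.49302534],
       [ 0.18653968,  0.00810085, -0.98241403,  1.08403138],
       [ 0.        ,  0.        ,  0.        ,  1.        ]])}
```

View pics/side0.png

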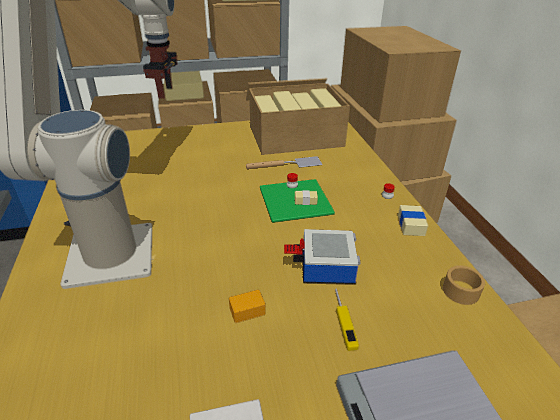

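View pics/top0.png

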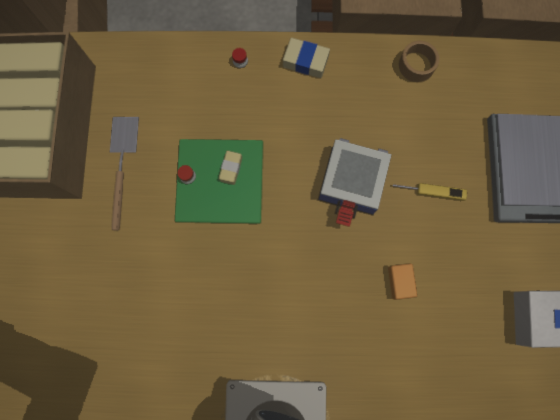

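```bash
python3 - <<'E'
import cv2
im=cv2.imread("pics/top0.png")
cv2.imwrite("pics/t_case.png",cv2.resize(im[125:245,300:420],None,fx=5,fy=5,interpolation=cv2.INTER_CUBIC))
cv2.imwrite("pics/t_board.png",cv2.resize(im[130:230,165:275],None,fx=6,fy=6,interpolation=cv2.INTER_CUBIC))
im=cv2.imread("pics/side0.png")
cv2.imwrite("pics/s_all.png",cv2.resize(im[160:300,240:380],None,fx=4,fy=4,interpolation=cv2.INTER_CUBIC))
E
```

```text
(no output)
```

View pics/t_case.png

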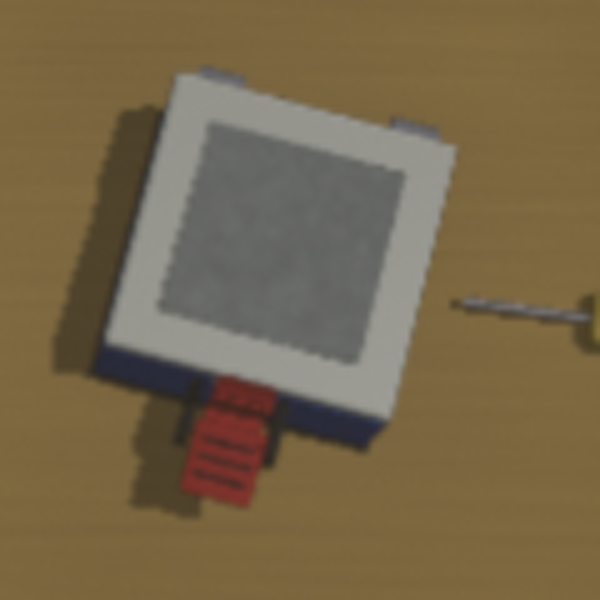

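View pics/t_board.png

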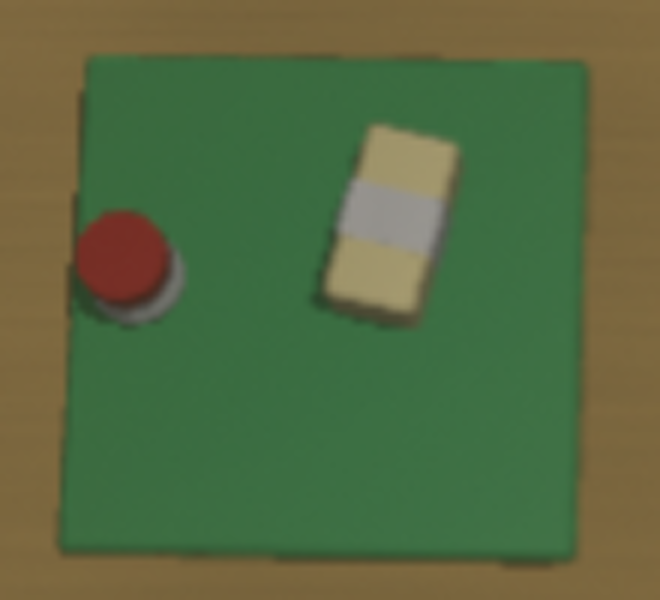

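View pics/s_all.png

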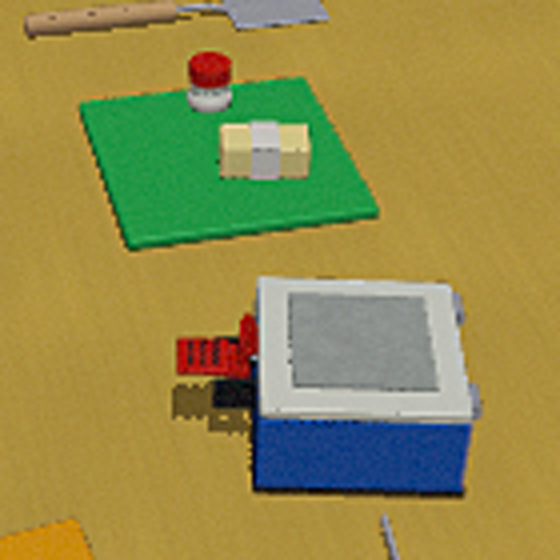

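```bash
cat >h.py <<'E'
import numpy as np,cv2
from workcell import env
def ray(n,p):
    m=env.camera_model(n);K=np.array([[m['fx'],0,m['cx']],[0,m['fy'],m['cy']],[0,0,1]])
    u=cv2.undistortPoints(np.array(p,float).reshape(-1,1,2),K,np.array([m['k1'],0,0,0,0.]))[:,0]
    T=m['world_to_cam'];R=T[:3,:3];c=-R.T@T[:3,3]
    return c,np.c_[u,np.ones(len(u))]@R
def atz(n,p,z):
    c,d=ray(n,p);return c+d*((z-c[2])/d[:,2])[:,None]
def proj(n,P):
    m=env.camera_model(n);T=m['world_to_cam'];K=np.array([[m['fx'],0,m['cx']],[0,m['fy'],m['cy']],[0,0,1]])
    return cv2.projectPoints(np.array(P,float).reshape(-1,1,3),cv2.Rodrigues(T[:3,:3])[0],T[:3,3],K,np.array([m['k1'],0,0,0,0.]))[0][:,0]
def crop(c,o,f): return (np.array(c,float)+.5)/f-.5+np.array(o)
def tomove(target,yaw_jaw=None):
    """cm shift along tool axes to bring TCP to target; turn needed"""
    s=env.read_state();R=np.array(s['tool_rot']);return R.T@(np.array(target)-np.array(s['eef_pos']))*100
E
python3 - <<'E'
from h import *
np.set_printoptions(precision=4,suppress=True)
L=atz('top',crop([(178,74),(456,147),(388,418),(106,342)],(300,125),5),.070)
print(L,L.mean(0),[np.linalg.norm(L[i]-L[i-1]) for i in range(4)])
x=(L[0]+L[1]-L[2]-L[3]);print('case yaw',np.degrees(np.arctan2(x[1],x[0])))
B=atz('top',crop([(370,124),(459,147),(415,314),(325,293)],(165,130),6),.042)
print(B,B.mean(0),[np.linalg.norm(B[i]-B[i-1]) for i in range(4)])
x=(B[0]+B[1]-B[2]-B[3]);print('b yaw',np.degrees(np.arctan2(x[1],x[0])))
print('pad',atz('top',crop([(218,465)],(300,125),5),.058))
S=atz('side',crop([(258,277),(452,287),(470,415),(258,408)],(240,160),4),.07);print(S,S.mean(0))
S=atz('side',crop([(220,123),(310,123),(310,150),(220,148)],(240,160),4),.042);print(S,S.mean(0))
print('tub',atz('top',crop([(122,258)],(165,130),6),.04))
print('therm',atz('top',[(392,187),(465,193)],.01))
E
```

```text
[[ 0.641  -0.1211  0.07  ]
 [ 0.6095 -0.2456  0.07  ]
 [ 0.4858 -0.2127  0.07  ]
 [ 0.5175 -0.0892  0.07  ]] [ 0.5635 -0.1672  0.07  ] [np.float64(0.12750839357979776), np.float64(0.12835688883065088), np.float64(0.1279764429094629), np.float64(0.12750036649495408)]
case yaw -14.682298399853364
[[0.6199 0.1255 0.042 ]
 [0.6113 0.0912 0.042 ]
 [0.5457 0.1055 0.042 ]
 [0.5533 0.1398 0.042 ]] [0.5826 0.1155 0.042 ] [np.float64(0.06814473742544208), np.float64(0.03542280066721469), np.float64(0.0671359398467092), np.float64(0.03518469336084272)]
b yaw -12.21790800558541
pad [[ 0.4658 -0.1395  0.058 ]]
[[ 0.5176 -0.0896  0.07  ]
 [ 0.6417 -0.1275  0.07  ]
 [ 0.6074 -0.247   0.07  ]
 [ 0.4829 -0.2131  0.07  ]] [ 0.5624 -0.1693  0.07  ]
[[0.5521 0.1395 0.042 ]
 [0.6221 0.1247 0.042 ]
 [0.6108 0.088  0.042 ]
 [0.5432 0.1053 0.042 ]] [0.582  0.1144 0.042 ]
tub [[0.5662 0.2182 0.04  ]]
therm [[ 0.5478 -0.2592  0.01  ]
 [ 0.5369 -0.4319  0.01  ]]
```

>>> arm_command(plan=[[[-3.1,0,-2.4,-0.01,1],[-6.2,0,-4.8,-0.02,1],[-9.3,0,-7.2,-0.03,1],[-12.4,0,-9.6,-0.04,1],[-15.5,0,-12,-0.04,1],[-18.6,0,-14.4,-0.04,1],[-21.7,0,-16.8,-0.04,1],[-24.8,0,-19.2,-0.04,1],[-28,0,-21.6,-0.04,1],[-31.2,0,-24,-0.04,1]]], grip_force=20)

```text
time: 0.93
eef_pos: [0.3211, 0.2265, 0.2223]
tool_rot: [[0.254, -0.0, -0.967], [0.967, -0.001, 0.254], [-0.001, -1.0, 0.0]]
force: [0.6, -0.3, -0.4]
width: 0.0249
```

```bash
cat >>h.py <<'E'
np.set_printoptions(precision=4,suppress=True)
CO=np.array([0.563,-0.168,0]);cy=np.radians(-14.8);ex=np.array([np.cos(cy),np.sin(cy),0]);ey=np.array([-np.sin(cy),np.cos(cy),0])
def case(x,y,z): return CO+ex*x+ey*y+np.array([0,0,z])
def st():
    s=env.read_state();R=np.array(s['tool_rot']);print('t',s['time'],'tcp',s['eef_pos'],'jawdeg',np.degrees(np.arctan2(R[1,0],R[0,0])),'F',np.array(s['force']),'w',s['width'])
    d=np.array(s['eef_pos'])-CO;print('in case',d@ex,d@ey,d[2])
    return s
def go(P,jaw):
    s=env.read_state();R=np.array(s['tool_rot'])
    a=np.degrees(np.arctan2(R[1,0],R[0,0]))
    print('shift',tomove(P),'turn',-np.radians(jaw-a))
E
python3 -c "
from h import *
st();go(case(-.107,0,.12),75.2)"
```

```text
t 0.9333 tcp [0.3211 0.2265 0.2223] jawdeg 75.26776109863289 F [ 0.6484 -0.3206 -0.3897] w 0.024897158458975176
in case -0.33470094891510593 0.3196317985632988 0.22233781797376057
shift [-31.9755  10.2775 -22.733 ] turn 0.001182654275912486
```

>>> arm_command(plan=[[[-3.2,0,-2.3,0,1],[-6.4,0,-4.6,0,1],[-9.6,0,-6.8,0,1],[-12.8,0,-9.1,0,1],[-16,0,-11.4,0,1],[-19.2,1,-13.6,0,1],[-22.4,2.5,-15.9,0,1],[-25.6,4.5,-18.2,0,1],[-28.8,6.5,-20.5,0,1],[-32,8.3,-22.7,0,1]]])

```text
time: 1.77
eef_pos: [0.4572, -0.137, 0.1415]
tool_rot: [[0.255, -0.001, -0.967], [0.967, -0.001, 0.255], [-0.001, -1.0, 0.0]]
force: [0.3, 1.8, -0.4]
width: 0.0002
```

```bash
python3 -c "
from h import *
st();go(case(-.107,0,.09),75.2);cv2.imwrite('pics/top1.png',cv2.resize(env.capture('top')[125:245,300:420,::-1],None,fx=5,fy=5))
cv2.imwrite('pics/side1.png',cv2.resize(env.capture('side')[160:300,240:380,::-1],None,fx=4,fy=4))"
```

```text
t 1.7667 tcp [ 0.4572 -0.137   0.1415] jawdeg 75.24159855362822 F [ 0.2657  1.8262 -0.4479] w 0.0002211535462304562
in case -0.11021955066263504 0.002914316766358816 0.14154826552725275
shift [-0.2849  5.1551 -0.3228] turn 0.0007260317248798598
```

View pics/side1.png

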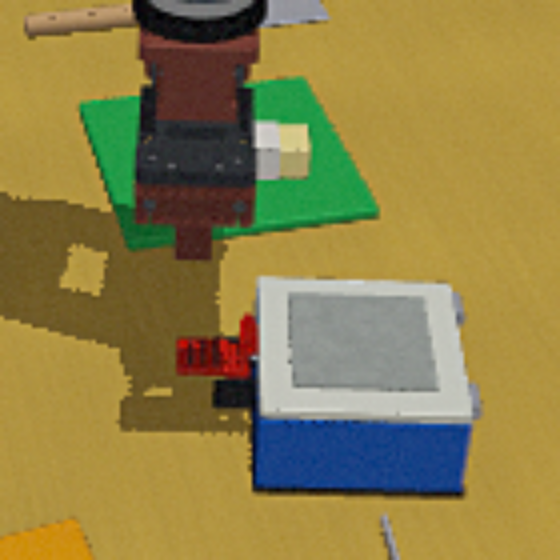

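>>> arm_command(plan=[[[-0.2,2.5,-0.1,0,1],[-0.3,5,-0.1,0,1],[-0.3,7.2,-0.1,0,1],[-0.3,8.2,-0.1,0,1],[-0.3,8.7,-0.1,0,1],[-0.3,9.2,-0.1,0,1],[-0.3,9.5,-0.1,0,1],[-0.3,9.5,-0.1,0,1],[-0.3,9.5,-0.1,0,1],[-0.3,9.5,-0.1,0,1]]])

```text
time: 2.7
eef_pos: [0.4569, -0.1417, 0.0458]
tool_rot: [[0.258, -0.004, -0.966], [0.966, -0.001, 0.258], [-0.002, -1.0, 0.003]]
force: [-5.7, 1.9, 3.1]
width: 0.0003
```

```bash
python3 -c "
from h import *
st();cv2.imwrite('pics/side2.png',cv2.resize(env.capture('side')[160:300,240:380,::-1],None,fx=4,fy=4))"
```

```text
t 2.7 tcp [ 0.4569 -0.1417  0.0458] jawdeg 75.0333875044964 F [-5.658   1.8943  3.1148] w 0.00028790895841204777
in case -0.10927159706994279 -0.0016718572291078795 0.04577712996131304
```

View pics/side2.png

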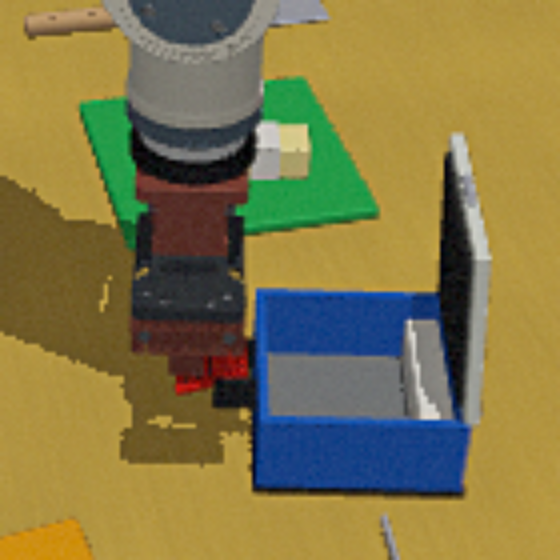

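>>> arm_command(plan=[[[0,-2,0,0,1],[0,-5,0.3,0,1],[0,-8,0.3,0,1],[2,-11,0,0,0],[6,-11,-1,-0.01,-0.5],[10,-11,-2,-0.02,-0.5],[14,-11,-3,-0.03,-0.5],[18,-11,-4,-0.04,-0.5],[22,-11,-4.5,-0.04,-0.5],[26,-11,-5.2,-0.04,-0.5]]])

```text
time: 3.58
eef_pos: [0.5765, 0.0986, 0.1569]
tool_rot: [[0.219, 0.001, -0.976], [0.976, -0.0, 0.219], [-0.0, -1.0, -0.001]]
force: [1.2, -1.0, -0.6]
width: 0.0434
```

```bash
python3 -c "
from h import *
st();go([.582,.115,.016],77.4);cv2.imwrite('pics/side3.png',cv2.resize(env.capture('side')[160:300,240:380,::-1],None,fx=4,fy=4))
cv2.imwrite('pics/top3.png',cv2.resize(env.capture('top')[100:240,165:405,::-1],None,fx=3,fy=3))"
```

```text
t 3.5833 tcp [0.5765 0.0986 0.1569] jawdeg 77.34408926213837 F [ 1.2464 -1.02   -0.6393] w 0.04337363743274057
in case -0.05501248058075958 0.2611819139682486 0.1569269435762909
shift [ 1.7239 14.0927 -0.1625] turn -0.0009758264629050277
```

View pics/top3.png

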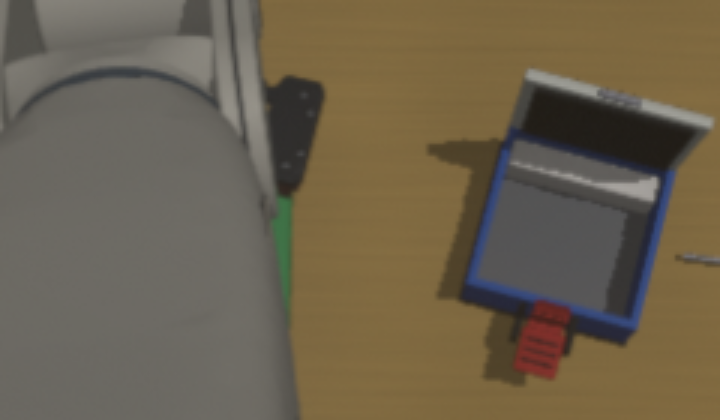

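View pics/side3.png

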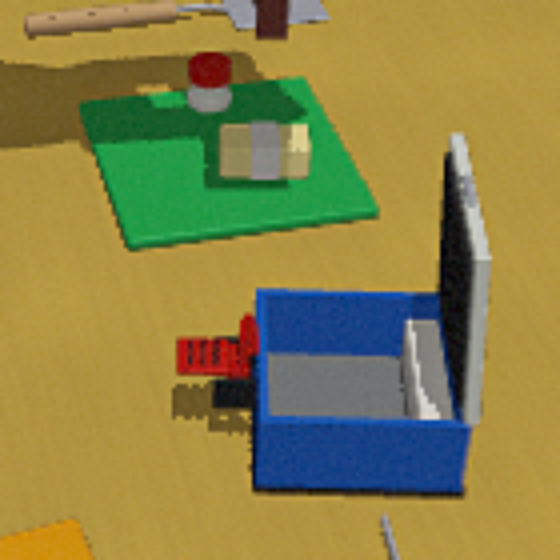

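>>> arm_command(plan=[[[1.2,1,-0.2,0,-0.5],[1.7,3,-0.2,0,-0.5],[1.7,5.5,-0.2,0,-0.5],[1.7,7.5,-0.2,0,-0.5],[1.7,9,-0.2,0,-0.5],[1.7,9,-0.2,0,-0.5],[1.7,9,-0.2,0,-0.5],[1.7,9,-0.2,0,-0.5],[1.7,9,-0.2,0,-0.5],[1.7,9,-0.2,0,-0.5]]])

```text
time: 4.52
eef_pos: [0.5855, 0.1177, 0.0686]
tool_rot: [[0.215, 0.006, -0.977], [0.977, 0.002, 0.215], [0.003, -1.0, -0.006]]
force: [0.4, 0.0, 0.5]
width: 0.0664
```

```bash
python3 -c "
from h import *
st();go([.582,.115,.016],77.4);cv2.imwrite('pics/side4.png',cv2.resize(env.capture('side')[130:230,250:370,::-1],None,fx=5,fy=5))"
```

```text
t 4.5167 tcp [0.5855 0.1177 0.0686] jawdeg 77.58465271188487 F [0.4158 0.0453 0.5394] w 0.0663736329260922
in case -0.05120056818293374 0.28195860138054335 0.06861616431822444
shift [-0.3527  5.2589  0.3161] turn 0.0032227977951273684
```

View pics/side4.png

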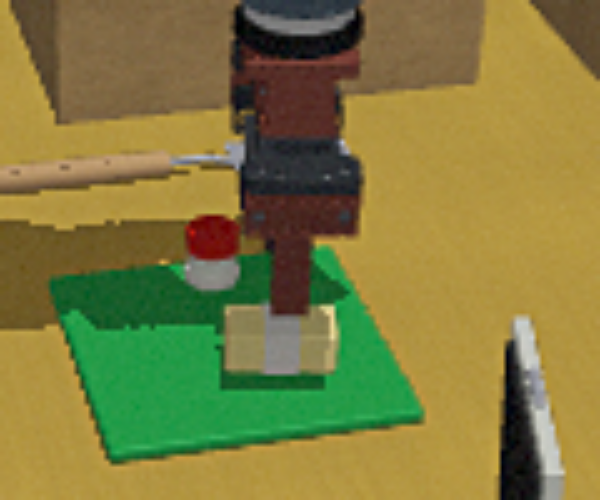

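Well centred over the butter bar (white band at ~(282,340) below the finger). Descend and grip.

>>> arm_command(plan=[[[-0.3,1.5,0.2,0,-0.5],[-0.3,3,0.2,0,-0.5],[-0.3,4.3,0.2,0,-0.5],[-0.3,5.1,0.2,0,-0.5],[-0.3,5.1,0.2,0,-0.5],[-0.3,5.1,0.2,0,1],[-0.3,5.1,0.2,0,1],[-0.3,5.1,0.2,0,1],[-0.3,5.1,0.2,0,1],[-0.3,5.1,0.2,0,1]]], grip_force=15)

```text
time: 5.4
eef_pos: [0.5833, 0.1153, 0.0179]
tool_rot: [[0.215, 0.007, -0.977], [0.977, 0.002, 0.215], [0.003, -1.0, -0.006]]
force: [-0.6, 0.4, 0.4]
width: 0.0362
```

```bash
python3 -c "
from h import *
st()"
```

```text
t 5.4 tcp [0.5833 0.1153 0.0179] jawdeg 77.5892037293812 F [-0.5784  0.4205  0.4198] w 0.03619313002694408
in case -0.052714401433398936 0.27914502932703417 0.017912148932214222
```

>>> arm_command(plan=[[[0,-2,0,0,1],[0,-5,0,0,1],[0,-8,0,0,1],[0,-11,0,0,1],[-1,-13,0,0,1],[-4,-13.2,0,0.01,1],[-7.5,-13.2,0,0.02,1],[-11,-13.2,0,0.03,1],[-14.5,-13.2,0,0.04,1],[-18,-13.2,0,0.04,1]]])

```text
time: 6.23
eef_pos: [0.5431, -0.062, 0.1497]
tool_rot: [[0.254, 0.007, -0.967], [0.967, 0.002, 0.254], [0.003, -1.0, -0.006]]
force: [0.5, -0.2, -1.5]
width: 0.0362
```

```bash
python3 -c "
from h import *
st();go(case(-.012,0,.15),75.2)"
```

```text
t 6.2333 tcp [ 0.5431 -0.062   0.1497] jawdeg 75.2996321164308 F [ 0.4793 -0.2134 -1.4778] w 0.036212753219696664
in case -0.04629650182950724 0.09743482040382706 0.14971985896388854
shift [-9.7493 -0.0384 -3.413 ] turn 0.0017389084724477517
```

>>> arm_command(plan=[[[-2.5,0,-0.6,0,1],[-5,0,-1.5,0,1],[-7.5,0,-2.4,0,1],[-9.7,0,-3.2,0,1],[-9.7,0,-3.4,0,1],[-9.7,1,-3.4,0,1],[-9.7,3,-3.4,0,1],[-9.7,5,-3.4,0,1],[-9.7,6,-3.4,0,1],[-9.7,6,-3.4,0,1]]])

```text
time: 7.07
eef_pos: [0.5498, -0.1626, 0.0869]
tool_rot: [[0.253, 0.002, -0.968], [0.968, 0.003, 0.253], [0.004, -1.0, -0.001]]
force: [-1.2, -0.5, -0.5]
width: 0.0357
```

```bash
python3 -c "
from h import *
st();go(case(-.012,0,.015),75.2)
cv2.imwrite('pics/side5.png',cv2.resize(env.capture('side')[150:300,240:400,::-1],None,fx=4,fy=4))"
```

```text
t 7.0667 tcp [ 0.5498 -0.1626  0.0869] jawdeg 75.35737758141337 F [-1.2307 -0.4824 -0.5442] w 0.035715260662006844
in case -0.014146706807755687 0.0018200850778650156 0.08690153271471192
shift [-0.2093  7.1897 -0.2061] turn 0.002746756964488757
```

View pics/side5.png

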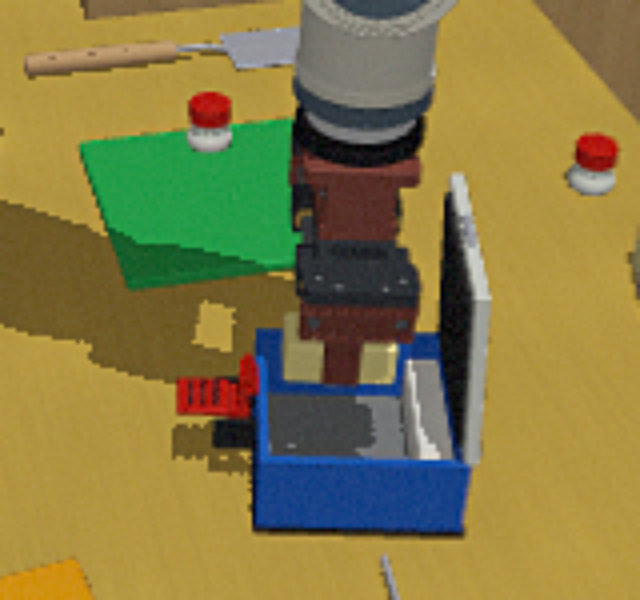

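>>> arm_command(plan=[[[-0.2,1.5,-0.1,0,1],[-0.2,3.5,-0.1,0,1],[-0.2,5.2,-0.1,0,1],[-0.2,6.2,-0.1,0,1],[-0.2,6.8,-0.1,0,1],[-0.2,7.1,-0.1,0,1],[-0.2,7.2,-0.1,0,1],[-0.2,7.2,-0.1,0,1],[-0.2,7.2,-0.1,0,1],[-0.2,7.2,-0.1,0,1]]])

```text
time: 7.95
eef_pos: [0.552, -0.1652, 0.017]
tool_rot: [[0.253, 0.005, -0.968], [0.968, 0.002, 0.253], [0.003, -1.0, -0.004]]
force: [0.5, -0.1, -0.9]
width: 0.0361
```

```bash
python3 -c "
from h import *
st()
cv2.imwrite('pics/side6.png',cv2.resize(env.capture('side')[150:300,240:400,::-1],None,fx=4,fy=4))"
```

```text
t 7.95 tcp [ 0.552  -0.1652  0.017 ] jawdeg 75.35591184196507 F [ 0.4732 -0.0848 -0.8672] w 0.036118987643827136
in case -0.011320350705438948 -0.00012015173807627288 0.017048818478704736
```

View pics/side6.png

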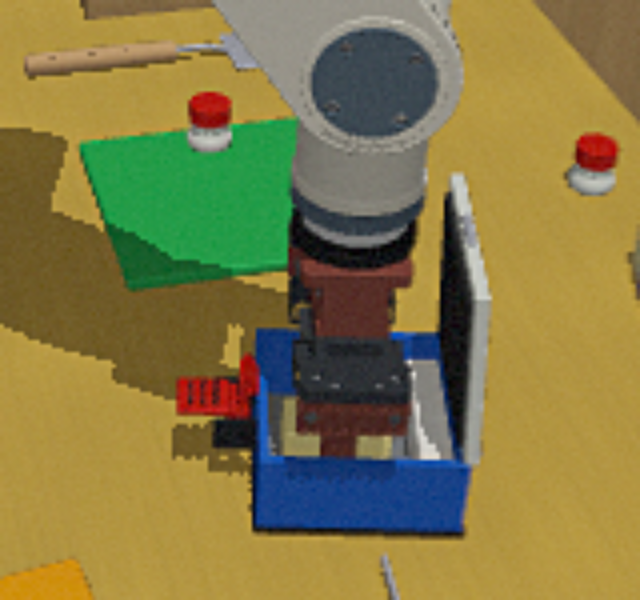

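>>> arm_command(plan=[[[0,0.2,0,0,1],[0,0.3,0,0,1],[0,0.3,0,0,1],[0,0.3,0,0,0.1],[0,0.3,0,0,0.0],[0,0.3,0,0,-0.1],[0,0.3,0,0,-0.2],[0,0.3,0,0,-0.2],[0,0.3,0,0,-0.2],[0,0.3,0,0,-0.2]]])

```text
time: 8.83
eef_pos: [0.552, -0.1652, 0.014]
tool_rot: [[0.253, 0.005, -0.967], [0.967, 0.002, 0.253], [0.004, -1.0, -0.004]]
force: [-0.7, 0.3, -0.8]
width: 0.0524
```

>>> arm_command(plan=[[[0,0,0,0,-0.2],[0,-1,0,0,-0.2],[0,-3,0,0,-0.2],[0,-5.5,0,0,-0.2],[0,-8.5,0,0,-0.2],[0,-11.5,0.5,0,0],[0,-15,1,0,0.5],[0,-18,1,0,1],[0,-21.5,0,0,1],[0,-23,0,0,1]]])

```text
time: 9.67
eef_pos: [0.5534, -0.1666, 0.2498]
tool_rot: [[0.253, 0.012, -0.967], [0.967, -0.0, 0.253], [0.003, -1.0, -0.012]]
force: [0.2, -0.8, 0.7]
width: 0.0227
```

```bash
python3 -c "
from h import *
st();go(case(.125,0,.25),75.2)
cv2.imwrite('pics/side7.png',cv2.resize(env.capture('side')[150:300,240:400,::-1],None,fx=4,fy=4))
cv2.imwrite('pics/top7.png',cv2.resize(env.capture('top')[100:260,285:445,::-1],None,fx=3,fy=3))"
```

```text
t 9.6667 tcp [ 0.5534 -0.1666  0.2498] jawdeg 75.3513240088487 F [ 0.2188 -0.8195  0.7231] w 0.022740566936772094
in case -0.009656069938588318 -0.0010784864712328796 0.24975924379619963
shift [  0.0724   0.1371 -13.4652] turn 0.002641102191726915
```

View pics/side7.png

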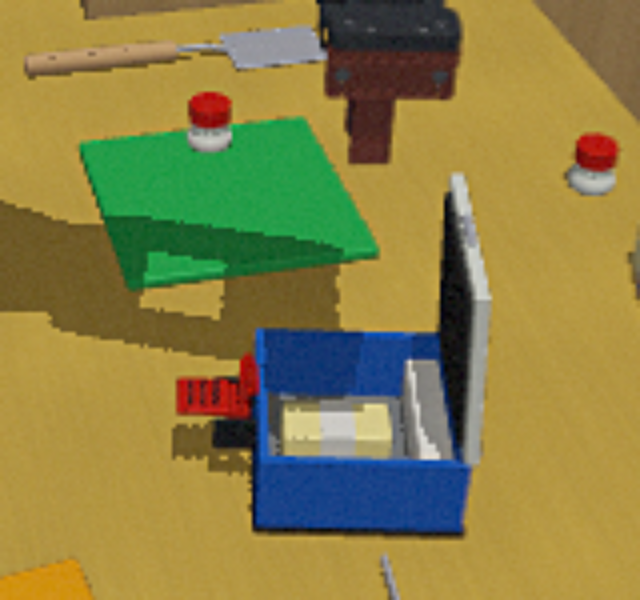

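>>> arm_command(plan=[[[0,0,-2,0,1],[0,0,-5,0,1],[0,0,-8,0,1],[0,0,-11,0,1],[0,0,-13.4,0,1],[0,1,-13.4,0,1],[0,3,-13.4,0,1],[0,5.5,-13.4,0,1],[0,8,-13.4,0,1],[0,9,-13.4,0,1]]])

```text
time: 10.6
eef_pos: [0.6798, -0.1991, 0.1546]
tool_rot: [[0.253, 0.004, -0.967], [0.968, 0.002, 0.253], [0.003, -1.0, -0.004]]
force: [-0.7, -0.3, -1.0]
width: 0.0004
```

```bash
python3 -c "
from h import *
st();go(case(.09,0,.16),75.2)
for th in np.radians([80,70,60,50,40,30,20,10,3]):
    r=.09+.008*0;P=(.062-r*np.cos(th)+.007*np.sin(th)+.010,.063+r*np.sin(th)+.009*np.cos(th));print(np.degrees(th),np.array(P)*100)
cv2.imwrite('pics/side8.png',cv2.resize(env.capture('side')[150:300,240:400,::-1],None,fx=4,fy=4))"
```

```text
t 10.6 tcp [ 0.6798 -0.1991  0.1546] jawdeg 75.35382757134076 F [-0.6884 -0.2655 -1.0259] w 0.00039768173637251796
in case 0.12082781273788522 -0.0002633343126842298 0.1545767994895732
shift [ 0.0365 -0.5532  3.0808] turn 0.002684797600242656
80.0 [ 6.3265 15.3196]
70.0 [ 4.7796 15.0651]
59.99999999999999 [ 3.3062 14.5442]
50.0 [ 1.9511 13.7729]
40.0 [ 0.7556 12.7745]
29.999999999999996 [-0.2442 11.5794]
20.0 [-1.0178 10.2239]
10.0 [-1.5417  8.7492]
3.0000000000000004 [-1.751   7.6698]
```

View pics/side8.png

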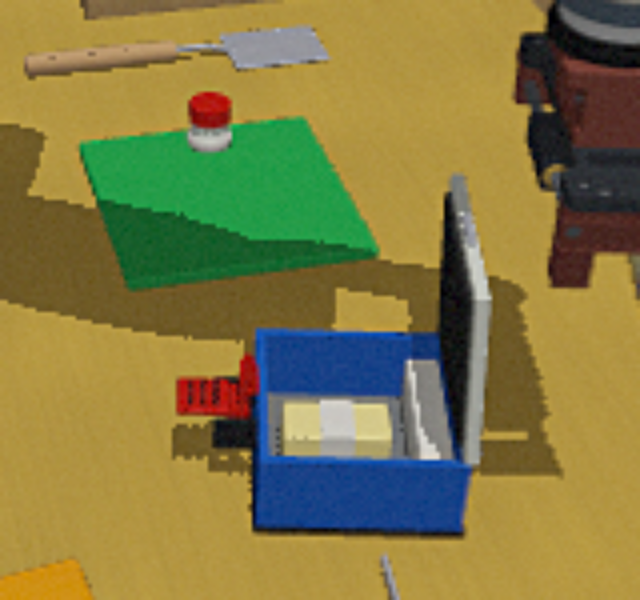

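>>> arm_command(plan=[[[0,0,1.5,0,1],[0,0,3,0,1],[0,0,4.2,0,1],[0,0.1,5.2,0,1],[0,0.2,6.2,0,1],[0,0.4,7.2,0,1],[0,0.6,8,0,1],[0,0.9,8.8,0,1],[0,1.3,9.5,0,1],[0,1.7,10.1,0,1]]])

```text
time: 11.48
eef_pos: [0.5813, -0.1733, 0.1365]
tool_rot: [[0.253, 0.003, -0.967], [0.967, 0.003, 0.253], [0.003, -1.0, -0.002]]
force: [0.6, 0.9, 0.9]
width: 0.0006
```

```bash
python3 -c "
from h import *
st()
cv2.imwrite('pics/side9.png',cv2.resize(env.capture('side')[150:300,240:400,::-1],None,fx=4,fy=4))"
```

```text
t 11.4833 tcp [ 0.5813 -0.1733  0.1365] jawdeg 75.35232188068126 F [0.5918 0.9013 0.8632] w 0.0005985433914614869
in case 0.019004609087526003 -0.000473128308283439 0.13652009390185854
```

View pics/side9.png

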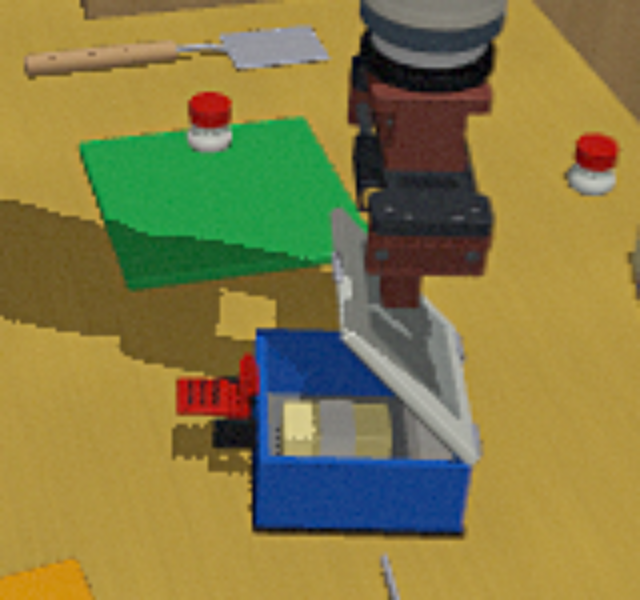

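>>> arm_command(plan=[[[0,0.4,0.6,0,1],[0,0.9,1.2,0,1],[0,1.5,1.7,0,1],[0,2.1,2.15,0,1],[0,2.8,2.6,0,1],[0,3.5,2.9,0,1],[0,4.2,3.2,0,1],[0,4.9,3.5,0,1],[0,5.3,3.7,0,1],[0,5.5,3.8,0,1]]])

```text
time: 12.37
eef_pos: [0.5427, -0.163, 0.0797]
tool_rot: [[0.253, 0.0, -0.967], [0.967, 0.004, 0.253], [0.004, -1.0, 0.001]]
force: [0.8, -0.1, 6.0]
width: 0.0003
```

```bash
python3 -c "
from h import *
st()
cv2.imwrite('pics/side10.png',cv2.resize(env.capture('side')[150:300,240:400,::-1],None,fx=4,fy=4))"
```

```text
t 12.3667 tcp [ 0.5427 -0.163   0.0797] jawdeg 75.35067284827493 F [ 0.8218 -0.1134  6.0074] w 0.00034760797798868634
in case -0.020888357649982654 -0.00032336485706828134 0.07974777836463597
```

View pics/side10.png

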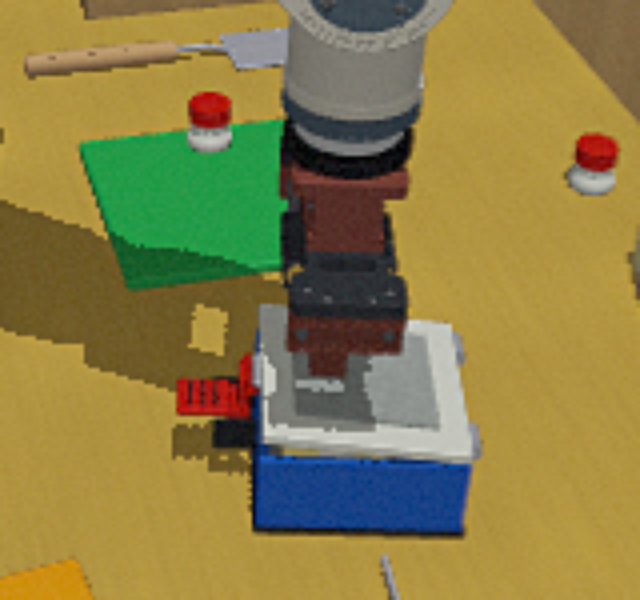

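Lid nearly shut, front edge (~(265,375)) at the hook. Press down slowly, watching the force.

>>> arm_command(plan=[[[0,0.1,0,0,1],[0,0.2,0,0,1],[0,0.3,0,0,1],[0,0.4,0,0,1],[0,0.5,0,0,1],[0,0.6,0,0,1],[0,0.7,0,0,1],[0,0.8,0,0,1],[0,0.85,0,0,1],[0,0.85,0,0,1]]])

```text
time: 13.25
eef_pos: [0.5422, -0.1628, 0.0711]
tool_rot: [[0.253, -0.001, -0.968], [0.968, 0.004, 0.253], [0.004, -1.0, 0.002]]
force: [-1.4, -1.2, 2.6]
width: 0.0004
```

```bash
python3 -c "
from h import *
st()
cv2.imwrite('pics/side11.png',cv2.resize(env.capture('side')[150:300,240:400,::-1],None,fx=4,fy=4))"
```

```text
t 13.25 tcp [ 0.5422 -0.1628  0.0711] jawdeg 75.35563591270355 F [-1.399  -1.1592  2.6491] w 0.0003624495693412451
in case -0.021414330197527486 -0.00023343631119362898 0.07113614067621277
```

View pics/side11.png

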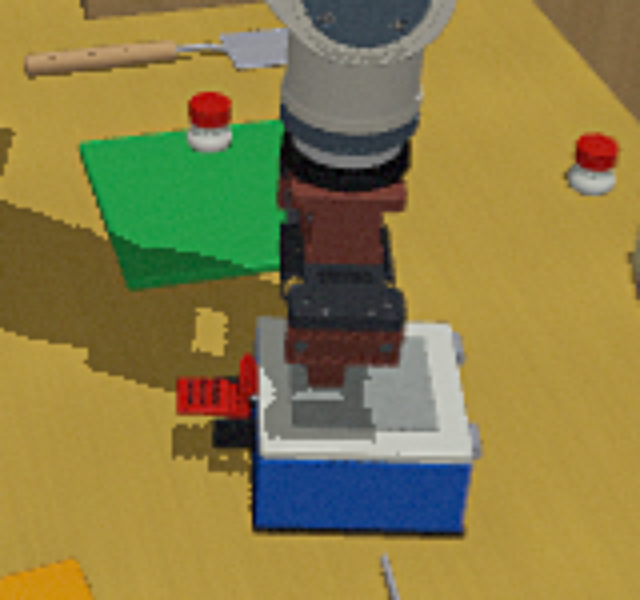

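>>> arm_command(plan=[[[0,0.05,0,0,1],[0,0.1,0,0,1],[0,0.15,0,0,1],[0,0.2,0,0,1],[0,0.25,0,0,1],[0,0.3,0,0,1],[0,0.3,0,0,1],[0,0.3,0,0,1],[0,0.3,0,0,1],[0,0.3,0,0,1]]])

```text
time: 14.13
eef_pos: [0.5421, -0.1627, 0.0685]
tool_rot: [[0.253, -0.001, -0.967], [0.967, 0.004, 0.253], [0.004, -1.0, 0.002]]
force: [-2.7, 0.6, 5.7]
width: 0.0005
```

>>> arm_command(plan=[[[0,0.05,0,0,1],[0,0.1,0,0,1],[0,0.15,0,0,1],[0,0.2,0,0,1],[0,0.25,0,0,1],[0,0.3,0,0,1],[0,0.3,0,0,1],[0,0.3,0,0,1],[0,0.3,0,0,1],[0,0.3,0,0,1]]])

```text
time: 14.97
eef_pos: [0.5421, -0.1628, 0.0672]
tool_rot: [[0.253, -0.001, -0.968], [0.968, 0.004, 0.253], [0.004, -1.0, 0.002]]
force: [-7.7, 1.6, 20.2]
width: 0.0006
```

```bash
python3 -c "
from h import *
st()
cv2.imwrite('pics/side12.png',cv2.resize(env.capture('side')[180:300,260:380,::-1],None,fx=5,fy=5))"
```

```text
t 14.9667 tcp [ 0.5421 -0.1628  0.0672] jawdeg 75.3543933359833 F [-7.7479  1.6139 20.1595] w 0.0005927478016291505
in case -0.02150300969854458 -0.0002645021132410653 0.0671508380816936
```

View pics/side12.png

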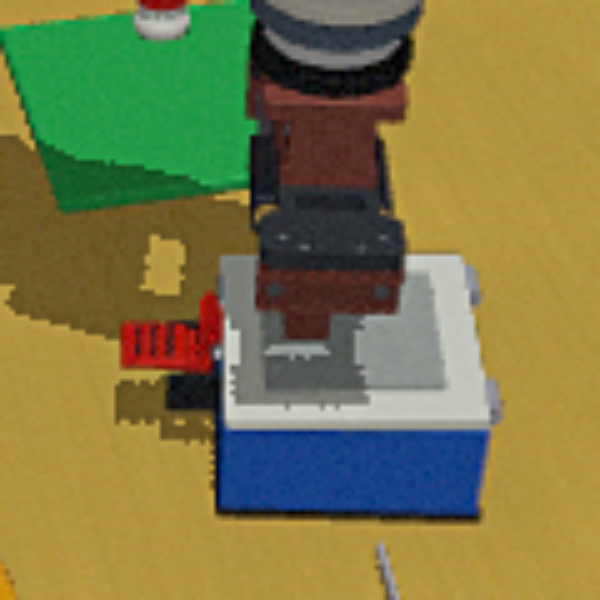

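Firm stop at 20 N. Lift gently and look.

>>> arm_command(plan=[[[0,-0.1,0,0,1],[0,-0.3,0,0,1],[0,-0.6,0,0,1],[0,-1,0,0,1],[0,-2,0,0,1],[0,-4,0,0,1],[0,-7,0,0,1],[0,-10,0,0,1],[0,-14,0,0,1],[0,-17,0,0,1]]])

```text
time: 15.85
eef_pos: [0.5427, -0.1636, 0.2404]
tool_rot: [[0.253, 0.001, -0.968], [0.968, 0.003, 0.253], [0.004, -1.0, -0.0]]
force: [0.6, 0.3, -0.5]
width: 0.0006
```

```bash
python3 -c "
from h import *
st()
cv2.imwrite('pics/side13.png',cv2.resize(env.capture('side')[150:300,240:400,::-1],None,fx=4,fy=4))"
```

```text
t 15.85 tcp [ 0.5427 -0.1636  0.2404] jawdeg 75.3551721125122 F [ 0.6105  0.3052 -0.5456] w 0.0006250904352798604
in case -0.020735529854215215 -0.0009031516188983521 0.240385745464467
```

View pics/side13.png

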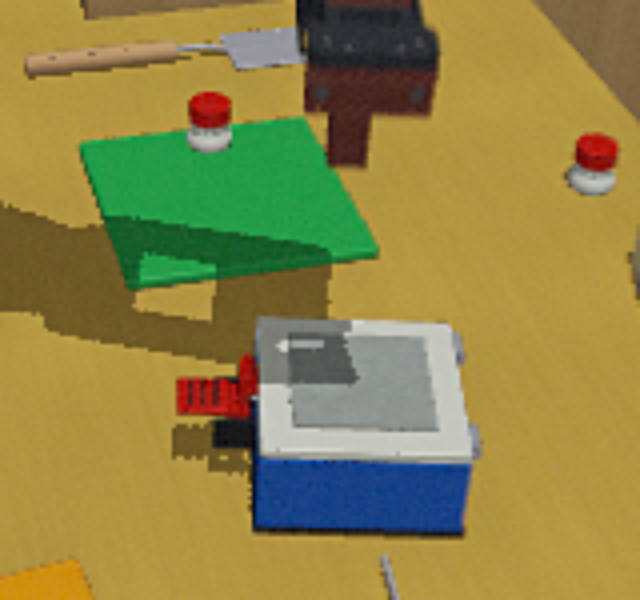

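>>> arm_command(plan=[[[0,0,0,0,1],[0,0,0,0,1],[0,0,0,0,1],[0,0,0,0,1],[0,0,0,0,1],[0,0,0,0,1],[0,0,0,0,1],[0,0,0,0,1],[0,0,0,0,1],[0,0,0,0,1]]])

```text
time: 16.73
eef_pos: [0.5457, -0.1645, 0.2459]
tool_rot: [[0.253, 0.009, -0.967], [0.968, 0.001, 0.253], [0.003, -1.0, -0.009]]
force: [0.0, 0.4, 0.6]
width: 0.0005
```

```bash
python3 -c "
from h import *
st()
cv2.imwrite('pics/side14.png',env.capture('side')[:,:,::-1])"
```

```text
t 16.7333 tcp [ 0.5457 -0.1645  0.2459] jawdeg 75.35791015640326 F [0.0378 0.3541 0.6024] w 0.0005132668426363885
in case -0.017588430835338384 -0.001072271981177431 0.2459379302204834
```

View pics/side14.png

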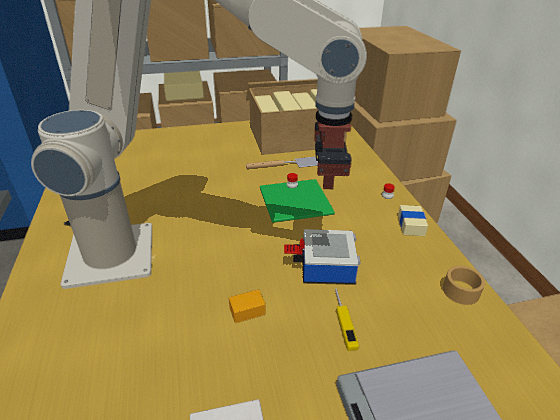

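The lid is still shut at (330,245) and the latch is at rest. The tub, cheddar, thermometer and spatula haven't moved, and the robot touches nothing.

```bash
python3 -c "
from workcell import env
print(env.close_job())"
```

```text
the job is handed in; nothing more can be done
None
```

I pressed the latch and the lid popped fully open. I laid the butter bar flat in the bay between the latch wall and the cold pack, pushed the lid over and down until it snapped shut, and handed the job in at about 17 s.

- **Lid and latch:** about 1.7 s after I lifted off, the side picture showed the lid still shut and the latch back at rest.
- **Butter:** it was lying flat, let go, in the last picture before the lid closed. It can't be seen with the lid shut.
- **Other things:** the tub, cheddar, thermometer and spatula were where they started, and the robot was clear of everything.
- **One disagreement:** at the final 20 N push the fingertips read z 67 mm, about 3 mm lower than the lid's stop should allow. I put this down to an offset in measurement or calibration. The lid looked flush.

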